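# Dispense one screw cap and nudge it onto the green spot

### The job

Press the blue plunger of the cap dispenser once, fully down, and let it come back up, so that a single orange cap comes out onto the tray. Then, with the fingertips, push that cap sideways along the tray until it lies flat and wholly on the green spot, without picking it up. Leave the other caps in the magazine, do not disturb the bottles and the beaker, and finish with the robot clear of everything.

Things in the scene. Friction and masses are not known exactly. Their poses are not given: they have to be found in the camera images.
- dispenser: Cap dispenser fixed to the bench, 250 (x) by 278 mm (y). Origin on the bench top under the magazine's centre; z up; caps come out along its -x. The clear square magazine, outside 49 mm, top 59 mm above the bench, stands at the origin and holds three stacked caps. Behind it, x +43 to +128 mm, y +-40 mm, a white housing 62 mm high carries the plunger.
- landing (a point): Point on the tray's top where a cap pushed out comes to rest, to within some mm (dispenser x -62 mm, y 0). The aluminium tray is 12 mm above the bench and spans dispenser x -117 to -25 mm, y -135 to +135 mm; white lips at its front (x -119 mm) and ends (y +-137 mm) rise 6 mm above it.
- plunger_top (a point): Centre of the flat top of the blue round plunger knob (44 mm diameter, 12 mm thick), on the dispenser at x +85 mm, y 0; 107 mm above the bench when up.
- plunger (a joint): How far the plunger is pressed down, m: 0 up, 0.025 at its lower stop; over 0.021 is fully down. A spring returns it: about 4 N to start, 8 N at the stop (more if fast). It drives a steel ejector, 2.5 times as far, that pushes the lowest cap out of the gate; on the way up the ejector draws back and the next cap drops down. Pressing again brings out another cap.
- cap1_center (a point): Centre (half-way up) of the lowest cap, the one that comes out: orange ribbed disc, 40 mm diameter, 14 mm thick, about 18 g, z along its axis. On the tray this centre is 19 mm above the bench.
- cap2_center (a point): Centre of the second cap in the magazine, same kind; it stays inside.
- cap3_center (a point): Centre of the third (top) cap in the magazine, same kind; it stays inside.
- green_spot_center (a point): Centre of the flat green spot (68 mm diameter) printed on the tray, level with the tray's top, 62 mm in front of the magazine's centre and 90 mm to the dispenser's +y or -y side, changing from run to run. The red spot, same size, is on the other side.
- wash_bottle: White wash bottle, 60 mm diameter, 142 mm high with a thin bent spout up to 183 mm; loose, stands on the bench to the +y side of the dispenser. Origin at the centre of its underside. Leave alone.
- glass_bottle: Glass bottle with a blue cap, 64 mm diameter, 140 mm high; loose, stands on the bench to the -y side of the dispenser. Origin at the centre of its underside. Leave alone.
- beaker: Blue plastic beaker, 54 mm diameter, 70 mm high; loose, stands beside the dispenser's housing on the -y side. Origin at the centre of its underside. Leave alone.
Things that resemble listed ones, but are neither listed nor needed, are in the scene too. Leave any turquoise or yellow look-alike of the part that bears cap3_center alone.

How it is judged:
On the way, in this order (a step that is already met when the one before it is completed fails the run):
1. the plunger is pressed fully down and has pushed the lowest cap out onto the tray (value of joint plunger above 0.021 m and x of cap1_center in the frame of dispenser below -0.047 m), for 0.05 s.
2. the plunger is let back up (value of joint plunger below 0.003 m), for 0.1 s.
At the end, for the whole second after the job is handed in: The ejected cap lies flat on the tray, its centre within 14 mm of the green spot's centre (so wholly on the spot); the plunger is up (under 3 mm); the other two caps are in the magazine (within 12 mm of its axis); the bottles and beaker stand where they were (horizontal distance between cap1_center and green_spot_center below 0.014 m and angle between each of cap1_center, wash_bottle, glass_bottle, beaker's own z axis and vertical below 0.1 rad and z of cap1_center in the frame of dispenser between 0.016 and 0.022 m and value of joint plunger below 0.003 m and horizontal distance between each of cap2_center, cap3_center and dispenser below 0.012 m and distance of each of wash_bottle, glass_bottle, beaker from where it was at the start of the episode below 0.02 m); the robot touches nothing.
It fails at once if the cap that comes out is lifted: raised more than 10 mm above its rest on the tray (z of cap1_center in the frame of dispenser above 0.029 m).
It fails at once if a second cap is moved out of the magazine (its centre 15 mm or more off the axis), or one is lifted out of it (horizontal distance between any of cap2_center, cap3_center and dispenser above 0.015 m or z of cap3_center in the frame of dispenser above 0.06 m or z of cap2_center in the frame of dispenser above 0.046 m).
It fails at once if the plunger is let up after a short press that leaves the cap stuck half-way in the gate (value of joint plunger below 0.003 m and x of cap1_center in the frame of dispenser between -0.04 and -0.012 m and y of cap1_center in the frame of dispenser between -0.015 and 0.015 m).
It fails at once if a bottle or the beaker is moved more than 20 mm or tipped (distance of any of wash_bottle, glass_bottle, beaker from where it was at the start of the episode above 0.02 m or angle between any of wash_bottle, glass_bottle, beaker's own z axis and vertical above 0.25 rad).
It also fails if it takes over 46 s, if anything falls off the work surface, if the arm or the gripper's body presses on something with over 40 N, if the wrist force passes 120 N, or if a joint passes its speed limit or range.

### The arm

A 7-joint arm with a two-finger parallel gripper is mounted at the origin on the work surface. World frame = base frame: x ahead of the robot, y to its left, z up, the work surface at z = 0. Lengths are in m, angles in rad, forces in N, time in s.
With the tool pointing down it reaches from about 0.425 to 0.925 m from the base axis. Payload 6.8 kg.
Tool frame: the origin (TCP) lies on the centre line of the jaws, within the pads' length; the fingertips stand 14 mm ahead of it and the grasp point (between the pads) lies 5 mm behind it (r.tips_ahead is the distance from the TCP to the fingertips, in m); z points along the fingers, y is the line along which they close (so a half turn about z gives the same grasp; the last joint's range is limited). The gripper opens to 85 mm and grips with 20 to 120 N. Pads are 22 mm wide; open, the fingers measure 114 mm over their backs; the gripper's body (76 mm by 85 mm) begins 54 mm behind the grasp point. The pads swing forward as they close: fully open they stand 13 mm farther back than shut.
Start: joints at [-1.376, 0.477, 0.022, 1.555, -0.011, 1.109, -0.083], TCP at [0.201, 0.644, 0.245] pointing down, gripper open.
Joint ranges: [-2.96, 2.96], [-0.34, 2.1], [-1.41, 1.46], [0.24, 2.44], [-1.37, 4.51], [0.17, 1.92], [-2.96, 2.96]. Speed limits (rad/s): [2.39, 2.39, 3.14, 3.14, 3.14, 3.14, 3.14].

### API

Orientations are given as a rotation vector (axis times angle).
In Python, from bench import r, eyes gives the robot as it stands.
- The arm moves only by the tool step_arm, never from a script. Its argument "rows" is a list of rows, each a list of 6 numbers: the shift along the world's x, y, z in units of 60 cm (1.0 is 60 cm), then the turn, a rotation vector about the world's x, y, z in units of pi rad (1.0 is pi rad). In form: [[x, y, z, rx, ry, rz], ...]. A call has 1 to 5 rows; each row is the pose to reach, as a shift and turn from the pose commanded when the call began, turning the shorter way round; what a row does not reach only later rows make up. A row lasts 1/12 s, in which the tool goes at most 41.7 mm and 7.16 degrees, less where a joint would pass 70% of its speed; a pose out of reach is approached as far as the arm can. A call with a number of a shift or a turn outside -1 to 1 is refused whole. A call with a gripper value outside its range is refused whole. "jaw" is the closure, from 0 (fully open) to 1 (shut), set as the call begins (left out, the last holds). The fingers move at their own pace and stop on an object; "squeeze" is the grip in N (left out, the last holds). Time passes only in rows, so rows that repeat a pose let the fingers close. It gives the time, the measured TCP pose, the force, the opening and the grip force at its end, in the units of the state.
- r.get_obs(): the state, without advancing time (a new reading comes with each control period).
- eyes.grab_frame(name): name is "scene" or "top" or "wrist"; returns the picture (384x512x3 uint8, red, green, blue); there is no depth.
- eyes.camera_info(name): a dict with "mtx" (3x3 intrinsics, pixels), "extrinsics" (4x4, takes a point from camera to world coordinates); the wrist camera has in their place "tool_from_camera" (4x4, takes a point from camera to tool coordinates, whose origin is the TCP and whose axes are the flange's). Camera axes: x right, y down, z forward; pixel columns grow to the right and rows downward; lengths in m; the calibration is good to about 2 mm. The wrist camera is an equidistant fisheye: a pixel r from the principal point sees the ray r / f radians off the axis. A picture is of the moment at which its call begins: read the wrist's pose just before it. camera_info takes no time and is no camera call.
- r.hand_in(): hands the job in; it is judged then, once.
The state is a dict: "clock": time; "joints": joint angles; "qvel": joint speeds; "tau": joint torques, N m; "tcp_pos": TCP position; "orientation": TCP orientation; "contact_force": force on the tool from outside, world axes, zero at the start; "moment": the same for the moment, N m; "grip_width": finger opening in m; "gripper_force": force on a finger pad.
Only numpy, scipy, OpenCV 4.12 (cv2) and the standard library are available. Lean on these libraries where they do the work, as an engineer would, in place of code of your own. Each camera call takes 0.05 s, during which the arm holds its last target. There are 200 camera calls.

## Working session

There is one attempt and no reset: what is moved stays moved. The work goes in short steps, Python scripts to look and compute and a tool call to move; the robot and the scene stay as the last step left them, time stands still between calls to the robot, and variables do not carry over. Pictures are saved under pics/ and viewed, at most 10 in all, crops included, and the job is handed in when it is done.

Besides the shell and the picture viewer there is one more tool, called after "Emit:" as a command line: name --pt "numbers of a row" for each row, then --argument value for the rest. step_arm: Moves the arm, as the interface text tells. Shifts and turns lie within -1 to 1; 1 stands for 60 cm of shift or pi rad of turn. Its arguments: {"type":"object","properties":{"rows":{"type":"array"},"jaw":{"type":"number"},"squeeze":{"type":"number"}},"required":["rows"]}

```bash
ls; mkdir -p pics
python3 - <<'E'
from bench import r, eyes
import cv2,numpy as np
np.set_printoptions(precision=4,suppress=True)
o=r.get_obs();print(o)
for n in("scene","top"):
    im=eyes.grab_frame(n);cv2.imwrite(f"pics/{n}0.png",im[...,::-1])
    c=eyes.camera_info(n);print(n,c)
print(eyes.camera_info("wrist"), r.tips_ahead)
a=cv2.imread("pics/scene0.png");b=cv2.imread("pics/top0.png")
E
```

```text
pics
{'clock': 0.0, 'joints': array([-1.3761,  0.4778,  0.0223,  1.5565, -0.0115,  1.1093, -0.0831]), 'qvel': array([-0.0014,  0.0024,  0.0001, -0.0007, -0.0009,  0.0007, -0.0009]), 'tau': array([ -0.0003, -59.6434,   1.607 , -28.1194,   0.0123,   0.0093,
         0.    ]), 'tcp_pos': array([0.2011, 0.6437, 0.2443]), 'orientation': array([-0.4737, -3.1055,  0.0029]), 'contact_force': array([-0.4142, -0.0309,  0.8769]), 'moment': array([-0.0115, -0.0121,  0.0062]), 'gripper_force': 0.0, 'grip_width': 0.08541161832323685}
scene {'mtx': array([[492.2909,   0.    , 251.0407],
       [  0.    , 492.2909, 186.5395],
       [  0.    ,   0.    ,   1.    ]]), 'extrinsics': array([[ 0.7555,  0.4584, -0.4681,  1.1011],
       [ 0.655 , -0.5433,  0.5252, -0.4803],
       [-0.0135, -0.7034, -0.7107,  0.763 ],
       [ 0.    ,  0.    ,  0.    ,  1.    ]])}
top {'mtx': array([[383.7255,   0.    , 255.0325],
       [  0.    , 383.7255, 188.0466],
       [  0.    ,   0.    ,   1.    ]]), 'extrinsics': array([[ 0.0256, -0.9958,  0.0881,  0.5625],
       [-0.9995, -0.027 , -0.0146,  0.054 ],
       [ 0.0169, -0.0877, -0.996 ,  0.807 ],
       [ 0.    ,  0.    ,  0.    ,  1.    ]])}
{'mtx': array([[297.3186,   0.    , 251.4685],
       [  0.    , 297.3186, 192.0922],
       [  0.    ,   0.    ,   1.    ]]), 'tool_from_camera': array([[-0.0007, -0.9654, -0.2608,  0.0659],
       [ 1.    , -0.0006, -0.0007, -0.0007],
       [ 0.0005, -0.2608,  0.9654, -0.1283],
       [ 0.    ,  0.    ,  0.    ,  1.    ]])} 0.014
```

View pics/top0.png

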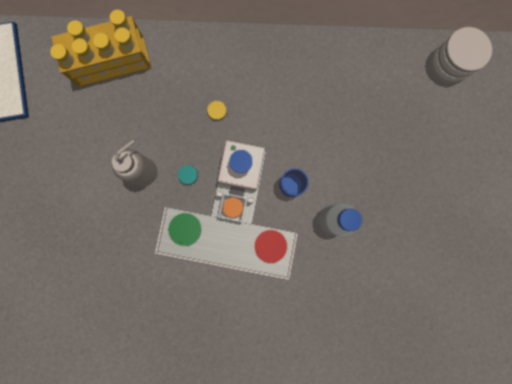

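View pics/scene0.png

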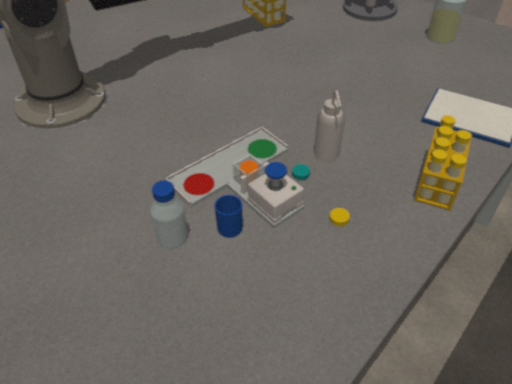

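The top view shows these possible plunger knobs:
- (240,161): blue disc on the white housing, so this is the plunger.
- (349,220): cap of the glass bottle.
- (292,184): beaker.

These could be taken for the cap:
- (232,208): orange disc in the magazine, the right one.
- (188,175): turquoise look-alike.
- (217,110): yellow look-alike.

The green spot is at (185,229) and the red one at (271,247). I'll measure these and check a close crop.

```bash
cat > h.py <<'E'
import cv2,numpy as np
from bench import r,eyes
np.set_printoptions(precision=4,suppress=True)
def ray(n,uv,z):
    c=eyes.camera_info(n);d=np.linalg.inv(c["mtx"])@[uv[0],uv[1],1];T=c["extrinsics"]
    d=T[:3,:3]@d;o=T[:3,3];return (o+d*(z-o[2])/d[2])[:2]
def proj(n,p):
    c=eyes.camera_info(n);q=np.linalg.inv(c["extrinsics"])@np.r_[p,1];q=c["mtx"]@q[:3];return q[:2]/q[2]
def blobs(im,lo,hi,amin=40):   # im RGB, hsv range
    m=cv2.inRange(cv2.cvtColor(im,cv2.COLOR_RGB2HSV),lo,hi)
    k,l,s,c=cv2.connectedComponentsWithStats(m)
    return [(c[i],s[i,4]) for i in range(1,k) if s[i,4]>=amin]
E
python3 - <<'E'
from h import *
R={}
for n in("top","scene"):
    im=cv2.imread(f"pics/{n}0.png")[...,::-1].copy()
    for k,lo,hi,z in(("green",(45,110,60),(75,255,255),.012),("red",(172,150,80),(180,255,255),.012),("red0",(0,150,80),(3,255,255),.012),("orange",(5,150,120),(15,255,255),.054),("blue",(105,140,60),(125,255,255),.107),("turq",(80,120,60),(98,255,255),.014)):
        for c,a in blobs(im,lo,hi): print(n,k,c,a,ray(n,c,z))
im=cv2.imread("pics/top0.png")[120:290,100:380];cv2.imwrite("pics/crop.png",cv2.resize(im,None,fx=2.8,fy=2.8,interpolation=cv2.INTER_CUBIC))
E
```

```text
top green [184.2538 229.1531] 725 [0.5442 0.1856]
top red0 [270.3205 246.1096] 730 [0.514  0.0079]
top orange [232.5302 207.1068] 281 [0.5905 0.0861]
top blue [18.722  78.5157] 223 [0.8169 0.4882]
top blue [234.5085 157.7797] 59 [0.6794 0.083 ]
top blue [349.9489 219.476 ] 313 [ 0.5716 -0.131 ]
top turq [187.4419 174.5388] 258 [0.657  0.1833]
scene green [261.9363 148.2653] 377 [0.5439 0.1856]
scene red0 [198.3763 183.7214] 481 [0.5138 0.0076]
scene orange [248.4207 166.2012] 164 [0.5903 0.0857]
scene blue [490.618  139.4719] 89 [0.9556 0.4238]
scene blue [275.6423 170.0577] 260 [0.6761 0.0691]
scene blue [162.9185 190.9691] 356 [ 0.5511 -0.1103]
scene blue [228.6063 215.3293] 917 [ 0.6857 -0.0755]
scene turq [300.4424 171.6221] 217 [0.6607 0.1783]
```

View pics/crop.png

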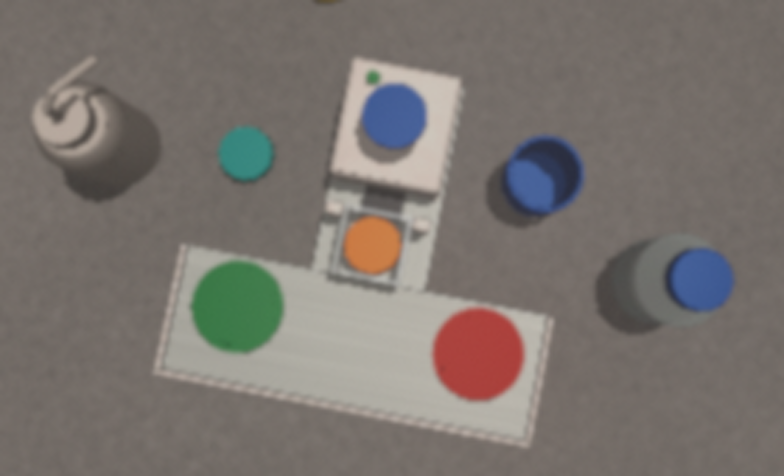

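The crop confirms the choice: the knob is the blue disc on the white housing at crop (395,116), and the orange disc is in the magazine at (372,245). Green is on the dispenser's +y side.

From the two spots, the dispenser origin is about (0.590, 0.086), yaw about -9.6°, and the knob about (0.674, 0.072). I'm moving there with the jaws shut and turning -82°, so that the jaw line ends up along the dispenser's x.

Emit:
step_arm --pt "0.788 -0.953 -0.03 0 0 -0.457" --pt "0.788 -0.953 -0.03 0 0 -0.457" --pt "0.788 -0.953 -0.03 0 0 -0.457" --pt "0.788 -0.953 -0.03 0 0 -0.457" --pt "0.788 -0.953 -0.03 0 0 -0.457" --jaw 1 --squeeze 30

```text
clock: 0.52
tcp_pos: [0.3348, 0.4819, 0.2399]
orientation: [-1.414, -2.805, 0.001]
contact_force: [1.4, 0.9, -0.4]
grip_width: 0.0256
gripper_force: 0.0
```

Emit:
step_arm --pt "0.565 -0.683 -0.033 0 0 -0.256" --pt "0.565 -0.683 -0.033 0 0 -0.256" --pt "0.565 -0.683 -0.033 0 0 -0.256" --pt "0.565 -0.683 -0.033 0 0 -0.256" --pt "0.565 -0.683 -0.033 0 0 -0.256"

```text
clock: 0.93
tcp_pos: [0.4674, 0.3215, 0.2323]
orientation: [-2.208, -2.235, 0.0]
contact_force: [0.6, 0.5, -0.6]
grip_width: 0.0001
gripper_force: 0.0
```

Emit:
step_arm --pt "0.344 -0.416 -0.02 0 0 -0.057" --pt "0.344 -0.416 -0.02 0 0 -0.057" --pt "0.344 -0.416 -0.02 0 0 -0.057" --pt "0.344 -0.416 -0.02 0 0 -0.057" --pt "0.344 -0.416 -0.02 0 0 -0.057"

```text
clock: 1.35
tcp_pos: [0.6, 0.1613, 0.2244]
orientation: [-2.392, -2.036, 0.001]
contact_force: [0.7, -0.5, -0.8]
grip_width: 0.0002
gripper_force: 0.0
```

Run:
```python
from h import *
from scipy.spatial.transform import Rotation as Ro
# knob estimate from both first pictures (rim of top disc, contour min circle)
for n,box in(("top",(225,145,255,178)),("scene",(262,160,292,182))):
    im=cv2.imread(f"pics/{n}0.png");x0,y0,x1,y1=box
    m=cv2.inRange(cv2.cvtColor(im[y0:y1,x0:x1],cv2.COLOR_BGR2HSV),(100,100,50),(125,255,255))
    ys,xs=np.nonzero(m);c=np.array([(xs.min()+xs.max())/2+x0,(ys.min()+ys.max())/2+y0])
    print(n,c,xs.min()+x0,xs.max()+x0,ys.min()+y0,ys.max()+y0,ray(n,c,.107))
g=np.array([.5441,.1856]);rd=np.array([.5139,.0078]);y=(g-rd)/np.linalg.norm(g-rd);x=np.array([y[1],-y[0]])
o=(g+rd)/2+.062*x;print(x,y,"org",o,"knob",o+.085*x,"land",o-.062*x)
print(proj("top",[*(o+.085*x),.107]),proj("scene",[*(o+.085*x),.107]))
ob=r.get_obs();print(ob["tcp_pos"],Ro.from_rotvec(ob["orientation"]).as_matrix())
```

```text
top [240. 161.] 230 250 151 171 [0.6737 0.0727]
scene [275.5 170. ] 265 286 162 178 [0.6758 0.0691]
[ 0.9859 -0.1675] [0.1675 0.9859] org [0.5901 0.0863] knob [0.6739 0.0721] land [0.529  0.0967]
[240.3455 160.8862] [275.7382 168.7689]
[0.6    0.1613 0.2244] [[ 0.16    0.9871 -0.0006]
 [ 0.9871 -0.16   -0.0001]
 [-0.0001 -0.0006 -1.    ]]
```

Emit:
step_arm --pt "0.123 -0.149 0 0 0 0" --pt "0.123 -0.149 0 0 0 0" --pt "0.123 -0.149 0 0 0 0" --pt "0.123 -0.149 -0.06 0 0 0" --pt "0.123 -0.149 -0.13 0 0 0"

```text
clock: 1.77
tcp_pos: [0.6769, 0.0699, 0.1493]
orientation: [2.394, 2.026, 0.009]
contact_force: [0.4, 2.3, -1.0]
grip_width: 0.0004
gripper_force: 0.0
```

Emit:
step_arm --pt "0 0 0 0 0 0"

```text
clock: 1.85
tcp_pos: [0.668, 0.0728, 0.1389]
orientation: [-2.389, -2.03, 0.018]
contact_force: [-2.2, 0.4, -1.1]
grip_width: -0.0002
gripper_force: 0.0
```

Emit:
step_arm --pt "0 0 0 0 0 0" --pt "0 0 0 0 0 0" --pt "0 0 -0.012 0 0 0" --pt "0 0 -0.025 0 0 0" --pt "0 0 -0.025 0 0 0"

```text
clock: 2.27
tcp_pos: [0.6729, 0.0741, 0.1319]
orientation: [-2.392, -2.036, -0.0]
contact_force: [0.3, -0.4, -0.5]
grip_width: 0.0003
gripper_force: 0.0
```

Emit:
step_arm --pt "0.002 -0.003 -0.015 0 0 0" --pt "0.002 -0.003 -0.025 0 0 0" --pt "0.002 -0.003 -0.037 0 0 0" --pt "0.002 -0.003 -0.037 0 0 0"

```text
clock: 2.6
tcp_pos: [0.675, 0.0717, 0.1095]
orientation: [2.392, 2.035, 0.002]
contact_force: [1.2, 0.5, 4.0]
grip_width: 0.0
gripper_force: 2.3
```

Emit:
step_arm --pt "0 0 -0.007 0 0 0" --pt "0 0 -0.014 0 0 0" --pt "0 0 -0.02 0 0 0" --pt "0 0 -0.024 0 0 0" --pt "0 0 -0.024 0 0 0"

```text
clock: 3.02
tcp_pos: [0.6751, 0.0717, 0.0963]
orientation: [2.393, 2.035, 0.002]
contact_force: [-1.5, 0.1, 7.7]
grip_width: -0.0001
gripper_force: 3.5
```

Emit:
step_arm --pt "0 0 -0.003 0 0 0" --pt "0 0 -0.005 0 0 0" --pt "0 0 -0.005 0 0 0"

```text
clock: 3.27
tcp_pos: [0.6753, 0.0717, 0.096]
orientation: [-2.393, -2.035, -0.004]
contact_force: [-8.1, 0.8, 23.8]
grip_width: -0.0002
gripper_force: 12.1
```

Run:
```python
from h import *
o=r.get_obs();print(o["tcp_pos"],o["contact_force"])
for n in("top","scene"):
    im=eyes.grab_frame(n);cv2.imwrite(f"pics/{n}1.png",im[...,::-1])
    print(n,[(c,a,ray(n,c,.026)) for c,a in blobs(im,(5,150,120),(15,255,255),20)])
a=cv2.imread("pics/scene1.png")[110:240,140:340]
b=cv2.imread("pics/top1.png")[130:280,130:330]
cv2.imwrite("pics/c1.png",np.vstack([cv2.resize(a,(400,260)),cv2.resize(b,(400,300))]))
```

```text
[0.6753 0.0717 0.096 ] [-8.0971  0.8469 23.7897]
top []
scene [(array([229.42, 162.06]), np.int32(150), array([0.529 , 0.0911])), (array([247.6324, 166.8971]), np.int32(136), array([0.5703, 0.1053]))]
```

View pics/c1.png

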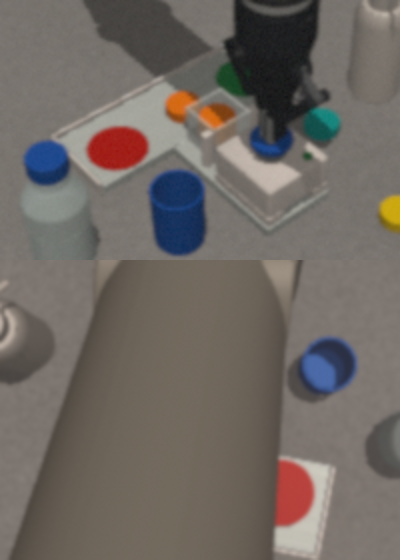

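Crop (182,105) shows the orange cap out on the tray, with the plunger at its stop (24 N). I'll let it up now.

Emit:
step_arm --pt "0 0 0.02 0 0 0" --pt "0 0 0.04 0 0 0" --pt "0 0 0.065 0 0 0" --pt "0 0 0.1 0 0 0" --pt "0 0 0.16 0 0 0"

```text
clock: 3.78
tcp_pos: [0.6718, 0.0717, 0.1861]
orientation: [-2.39, -2.033, 0.01]
contact_force: [0.0, 0.2, 0.9]
grip_width: -0.0001
gripper_force: 0.0
```

Emit:
step_arm --pt "-0.1 -0.12 0 0 0 0" --pt "-0.22 -0.12 0 0 0 0" --pt "-0.26 -0.12 0 0 0 0" --pt "-0.26 -0.12 0 0 0 0" --pt "-0.26 -0.12 0 0 0 0" --jaw 0.7

```text
clock: 4.2
tcp_pos: [0.5112, -0.0031, 0.1875]
orientation: [-2.393, -2.028, 0.008]
contact_force: [-0.9, 0.4, -0.4]
grip_width: 0.0258
gripper_force: 0.0
```

Run:
```python
from h import *
o=r.get_obs();print(o["clock"],o["tcp_pos"],o["orientation"],o["grip_width"],o["contact_force"])
out=[]
for n in("top","scene","wrist"):
    im=eyes.grab_frame(n);cv2.imwrite(f"pics/{n}2.png",im[...,::-1])
    if n!="wrist":
      for z in(.026,.040): print(n,z,[(c,a,ray(n,c,z)) for c,a in blobs(im,(5,150,120),(15,255,255),20)])
a=cv2.imread("pics/scene2.png")[110:240,140:340]
b=cv2.imread("pics/wrist2.png")
cv2.imwrite("pics/c2.png",np.hstack([cv2.resize(a,(400,260)),cv2.resize(b,(347,260))]))
```

```text
4.2 [ 0.5112 -0.0031  0.1875] [-2.3933 -2.0279  0.0078] 0.025796846706014603 [-0.8851  0.4023 -0.43  ]
top 0.026 [(array([232.7138, 207.4311]), np.int32(283), array([0.5909, 0.0869])), (array([227.0039, 237.4213]), np.int32(254), array([0.5301, 0.0966]))]
top 0.04 [(array([232.7138, 207.4311]), np.int32(283), array([0.5903, 0.0863])), (array([227.0039, 237.4213]), np.int32(254), array([0.5307, 0.0958]))]
scene 0.026 [(array([229.3438, 161.975 ]), np.int32(160), array([0.5287, 0.0912])), (array([248.5263, 168.2421]), np.int32(95), array([0.5746, 0.1033]))]
scene 0.04 [(array([229.3438, 161.975 ]), np.int32(160), array([0.5396, 0.0803])), (array([248.5263, 168.2421]), np.int32(95), array([0.5846, 0.0922]))]
```

View pics/c2.png

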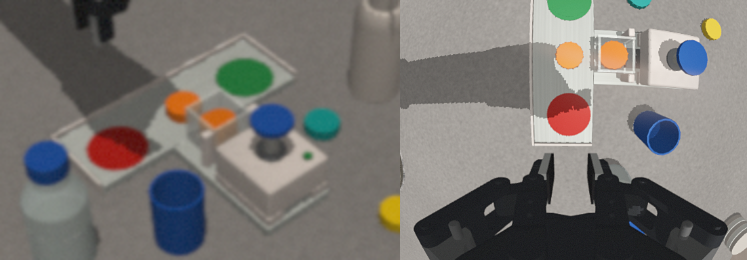

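The cap lies at world (0.530, 0.0965), close to landing, and the plunger is up. The gripper linkage could pass close to the magazine with the jaws along x. I'll turn back +90° and push with shut fingers, using the flat back of a finger.

Emit:
step_arm --pt "0.003 0.07 0 0 0 0.5" --pt "0.003 0.07 0 0 0 0.5" --pt "0.003 0.07 0 0 0 0.5" --pt "0.003 0.07 0 0 0 0.5" --pt "0.003 0.07 0 0 0 0.5" --jaw 1

```text
clock: 4.77
tcp_pos: [0.5221, 0.043, 0.1886]
orientation: [1.64, 2.678, 0.001]
contact_force: [-0.1, -0.5, -0.2]
grip_width: -0.0001
gripper_force: 0.0
```

Emit:
step_arm --pt "0 0 0 0 0 0.301" --pt "0 0 0 0 0 0.301" --pt "0 0 0 0 0 0.301" --pt "0 0 0 0 0 0.301" --pt "0 0 0 0 0 0.301"

```text
clock: 5.18
tcp_pos: [0.5221, 0.0426, 0.1886]
orientation: [0.739, 3.053, 0.001]
contact_force: [-0.3, 1.0, -0.4]
grip_width: 0.0002
gripper_force: 0.0
```

Emit:
step_arm --pt "0 0 0 0 0 0.102" --pt "0 0 0 0 0 0.102" --pt "0 0 -0.05 0 0 0.102" --pt "0 0 -0.1 0 0 0.102" --pt "0 0 -0.15 0 0 0.102"

```text
clock: 5.6
tcp_pos: [0.5227, 0.0427, 0.0979]
orientation: [0.252, 3.129, 0.002]
contact_force: [0.3, 0.8, -0.1]
grip_width: 0.0
gripper_force: 0.0
```

Emit:
step_arm --pt "0 0 0 0 0 0" --pt "0 0 0 0 0 0" --pt "0 0 0 0 0 0"

```text
clock: 5.85
tcp_pos: [0.5219, 0.0421, 0.0996]
orientation: [0.253, 3.13, 0.001]
contact_force: [0.9, -0.2, 0.8]
grip_width: -0.0002
gripper_force: 0.0
```

Run:
```python
from h import *
from scipy.spatial.transform import Rotation as Ro
o=r.get_obs();print(o["clock"],o["tcp_pos"],o["grip_width"],o["contact_force"],o["joints"])
print(Ro.from_rotvec(o["orientation"]).as_matrix())
im=eyes.grab_frame("scene");print([(c,a,ray("scene",c,.026)) for c,a in blobs(im,(5,150,120),(15,255,255),20)])
```

```text
5.85 [0.5219 0.0421 0.0996] -0.0002081012106582605 [ 0.8962 -0.1787  0.755 ] [-0.3284  0.4278  0.1592  2.0483 -0.1058  0.6713  1.3089]
[[-0.987   0.1607  0.0016]
 [ 0.1607  0.987   0.0003]
 [-0.0016  0.0005 -1.    ]]
[(array([230.0606, 162.1439]), np.int32(132), array([0.5303, 0.0918])), (array([248.5053, 168.2526]), np.int32(95), array([0.5746, 0.1032]))]
```

Emit:
step_arm --pt "0 0 -0.05 0 0 0" --pt "0 0 -0.085 0 0 0" --pt "0 0 -0.105 0 0 0" --pt "0 0 -0.113 0 0 0" --pt "0 0 -0.113 0 0 0"

```text
clock: 6.32
tcp_pos: [0.5205, 0.0418, 0.0309]
orientation: [-0.253, -3.131, -0.0]
contact_force: [0.5, -0.2, 0.2]
grip_width: 0.0005
gripper_force: 0.0
```

Emit:
step_arm --pt "0.003 0.016 0 0 0 0" --pt "0.006 0.032 0 0 0 0" --pt "0.008 0.048 0 0 0 0" --pt "0.011 0.064 0 0 0 0" --pt "0.013 0.08 0 0 0 0"

```text
clock: 6.73
tcp_pos: [0.5288, 0.0911, 0.0315]
orientation: [0.252, 3.13, 0.001]
contact_force: [-0.3, -2.5, 5.1]
grip_width: -0.0002
gripper_force: 2.3
```

Emit:
step_arm --pt "0.003 0.016 0 0 0 0" --pt "0.006 0.032 0 0 0 0" --pt "0.008 0.048 0 0 0 0" --pt "0.01 0.06 0 0 0 0" --pt "0.011 0.068 0 0 0 0"

```text
clock: 7.15
tcp_pos: [0.5354, 0.1315, 0.0315]
orientation: [0.252, 3.13, -0.0]
contact_force: [-1.0, -2.6, 6.5]
grip_width: -0.0
gripper_force: 3.1
```

Run:
```python
from h import *
o=r.get_obs();print(o["clock"],o["tcp_pos"],o["contact_force"])
for n in("scene","top","wrist"):
    im=eyes.grab_frame(n);cv2.imwrite(f"pics/{n}3.png",im[...,::-1])
    if n!="wrist":print(n,[(c,a,ray(n,c,.026)) for c,a in blobs(im,(5,150,120),(15,255,255),15)])
a=cv2.imread("pics/scene3.png")[110:240,140:340]
cv2.imwrite("pics/c3.png",np.hstack([cv2.resize(a,(400,260)),cv2.resize(cv2.imread("pics/wrist3.png"),(347,260))]))
```

```text
7.15 [0.5354 0.1315 0.0315] [-0.9714 -2.5716  6.463 ]
scene [(array([256.835, 149.835]), np.int32(103), array([0.5489, 0.1615])), (array([248.5319, 168.2979]), np.int32(94), array([0.5748, 0.1032]))]
top [(array([232.6831, 207.4472]), np.int32(284), array([0.5908, 0.087 ]))]
```

View pics/c3.png

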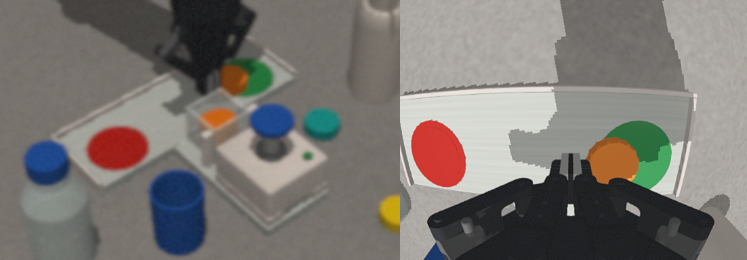

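The cap is upright, at crop (232,78) in the scene view, and half on the green spot. I'll push the remaining ~18 mm slowly, back off sideways, lift and look.

Emit:
step_arm --pt "0.001 0.008 0 0 0 0" --pt "0.002 0.015 0 0 0 0" --pt "0.004 0.022 0 0 0 0" --pt "0.005 0.029 0 0 0 0" --pt "0.005 0.03 0 0 0 0"

```text
clock: 7.72
tcp_pos: [0.5378, 0.15, 0.0307]
orientation: [0.251, 3.131, 0.001]
contact_force: [0.2, -0.4, 1.0]
grip_width: -0.0
gripper_force: 0.3
```

Emit:
step_arm --pt "-0.002 -0.01 0 0 0 0" --pt "-0.005 -0.03 0 0 0 0" --pt "-0.01 -0.06 0.01 0 0 0" --pt "-0.01 -0.07 0.06 0 0 0" --pt "-0.01 -0.07 0.12 0 0 0"

```text
clock: 8.13
tcp_pos: [0.5289, 0.1017, 0.1012]
orientation: [-0.26, -3.125, 0.007]
contact_force: [0.7, 0.2, -0.5]
grip_width: 0.0001
gripper_force: 0.0
```

Emit:
step_arm --pt "0 0 0.065 0 0 0" --pt "0 0 0.13 0 0 0" --pt "0 -0.065 0.13 0 0 0" --pt "0 -0.13 0.13 0 0 0" --pt "0 -0.2 0.13 0 0 0"

```text
clock: 8.55
tcp_pos: [0.5312, -0.0149, 0.1816]
orientation: [0.251, 3.13, 0.001]
contact_force: [1.6, -0.2, -0.1]
grip_width: -0.0002
gripper_force: 0.0
```

Run:
```python
from h import *
o=r.get_obs();print(o["clock"],o["tcp_pos"],o["contact_force"])
for n in("scene","top"):
    im=eyes.grab_frame(n);cv2.imwrite(f"pics/{n}4.png",im[...,::-1])
    print(n,[(c,a,ray(n,c,.026),ray(n,c,.019)) for c,a in blobs(im,(5,150,120),(15,255,255),15)])
a=cv2.imread("pics/scene4.png")[110:240,140:340]
b=cv2.imread("pics/top4.png")[130:280,100:300]
cv2.imwrite("pics/c4.png",np.hstack([cv2.resize(a,(400,260)),cv2.resize(b,(347,260))]))
```

```text
8.55 [ 0.5312 -0.0149  0.1816] [ 1.5649 -0.2389 -0.131 ]
scene [(array([260.5829, 146.1765]), np.int32(187), array([0.5472, 0.1767]), array([0.5419, 0.183 ])), (array([248.5699, 168.2258]), np.int32(93), array([0.5747, 0.1034]), array([0.5697, 0.1089]))]
top [(array([232.6548, 207.4164]), np.int32(281), array([0.5909, 0.087 ]), array([0.5911, 0.0873])), (array([185.    , 229.8073]), np.int32(301), array([0.5432, 0.1817]), array([0.5431, 0.1828]))]
```

View pics/c4.png

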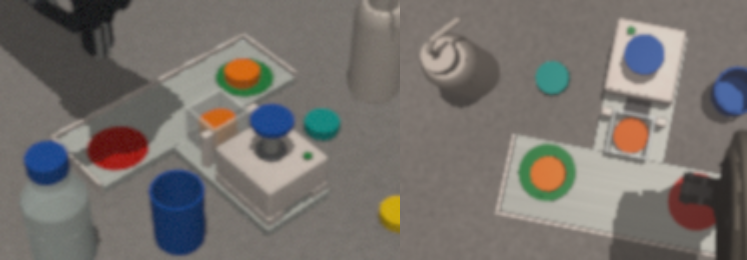

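The picture shows the cap flat and wholly inside the green ring, at (548,173), about 4 mm off centre. The plunger is up, the other caps are in the magazine and the gripper is clear, so I'm handing in.

```bash
python3 -c "
from bench import r
print(r.hand_in())"
```

```text
the job is handed in; nothing more can be done
None
```

I pressed the plunger once, one orange cap came out, and I pushed it onto the green spot, flat and about 4 mm off centre; the plunger is up, the robot is clear, and the job is handed in (no verdict was returned).

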